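# Snap open the folding stand and display the evil-eye coaster

### The job

Snap the folding stand's blue back rest fully open, so that it stays there untouched. Then take the evil-eye coaster from the wooden rack and lower it onto the stand, letting go only once it stands there: centred on both black ledges behind their lips, leaning on the rest, eye outward as now; never slam it. Leave the bead box, bell and bowl where they are.

Things in the scene. Friction and masses are not known exactly. Their poses are not given: they have to be found in the camera images.
- stand: Fixed folding display stand: aluminium base 130 (x) x 110 (y) x 10 mm; origin at the centre of its underside, z up, +x its front (away from the robot at yaw 0). A blue back rest is hinged to it; open, the rest leans 25 deg from vertical, top towards -x. A coaster fully home, back against the rest, has its centre at x=-28, y=0, z=71 mm in this frame.
- hinge (a point): Middle of the rest's hinge axis, which runs along the stand's y at x=-10, z=20 mm. The rest is a plate 60 mm long from the hinge, 50 mm wide, 6 mm thick; its face in the plane of the axis (underside when folded) becomes the front face when open. Its other face carries the tab.
- seat (a point): Point between the two fixed black ledges, where their top plane meets the open rest's front face (4 mm up the rest from the hinge axis). Ledges: 16 mm wide, at y=+38 and -38 mm; tops square to the open rest, so they rise 25 deg forward; 16 mm from rest to lip; the lip is 6 mm thick and rises 12 mm above the ledge.
- leaf (a joint): Angle of the blue back rest, rad: 0 folded flat, lying forward (stand's +x) over the base; 2.007 (115 deg) fully open at its stop; opening lifts the free end up and back. Over-centre spring: below 0.50 rad it pulls to folded (0.3 N m at 0, so 5 N at the tab), above 0.50 it pulls to open (0.7 N m at the stop); let go, it snaps to that stop. Little friction.
- leaf_tab (a point): Middle of the end edge (top when folded) of the orange grip tab: 10 mm thick, 50 to 60 mm from the hinge axis, 40 mm wide along y, 30 mm tall, square to the plate. Moves with the rest: x from hinge to tab, z the way the tab points (up when folded). Past centre the plate pushes that way too, so fingers astride the tab must leave sideways, along y.
- rack: Fixed wooden coaster rack, base 130 (x) x 110 (y) x 12 mm; origin at the centre of its underside, z up. Its slot, 16 mm wide, leans 28 deg from vertical, top towards its -x: a back board 80 mm wide reaching 58 mm up the coaster's back, and a front lip 12 mm high.
- coaster: Square blue ceramic coaster 100 x 100 x 10 mm, about 220 g, with a white and blue eye on its front. Origin at its centre; +x out of the eye face, y and z along its edges, z up its lean. Starts in the rack, leaning back 28 deg, top towards the rack's -x, eye to its +x; the upper 40 mm are free on both sides.
- bead_box: Closed clear press-top box of glass beads, 84 x 114 x 52 mm, loose; origin at the centre of its underside.
- bell: Chrome bicycle bell dome, 58 mm diameter, 46 mm tall, loose; origin at the centre of its underside.
- key_bowl: White ceramic bowl, 110 mm diameter, 45 mm tall, loose and empty; origin at the centre of its underside.
Mind the look-alikes: they are no part of the job. Of the things shaped like the coaster, the blue one is meant.

How it is judged:
By the outcome, as a careful person would: the job done as asked, in the order asked, and still so for the second after the job is handed in, with the robot touching nothing.
It also fails if it takes over 53 s, if anything falls off the work surface, if the arm or the gripper's body presses on something with over 40 N, if the wrist force passes 120 N, or if a joint passes its speed limit or range.

### The arm

A 6-joint arm with a two-finger parallel gripper is mounted at the origin on the work surface. World frame = base frame: x ahead of the robot, y to its left, z up, the work surface at z = 0. Lengths are in m, angles in rad, forces in N, time in s.
With the tool pointing down it reaches from about 0.375 to 0.975 m from the base axis. Payload 3.8 kg.
Tool frame: the origin (TCP) lies midway between the tips of the shut fingers; the grasp point (between the pads) lies 19 mm behind it; z points along the fingers, y is the line along which they close (so a half turn about z gives the same grasp; the last joint's range is limited). The gripper opens to 88 mm and grips with 3 to 60 N. Pads are 18 mm wide; open, the fingers measure 123 mm over their backs; the gripper's body (75 mm by 187 mm) begins 45 mm behind the grasp point.
Start: joints at [-0.037, 0.264, 1.604, -0, 1.274, -0.037], TCP at [0.675, -0, 0.201] pointing down, gripper open.
Joint ranges: [-2.63, 2.63], [-0.94, 2.18], [0.31, 2.57], [-1.31, 4.45], [0, 2.66], [-2.55, 2.55]. Speed limits (rad/s): [2.57, 2.57, 3.14, 3.14, 3.14, 3.14].

### API

Orientations are given as a rotation vector (axis times angle).
In Python, from cell import manip, inverse_kinematics, cams, order gives the robot as it stands. Calls block until the motion is done:
- manip.move_pose(position, orientation): joint-space move of the TCP to a pose.
- manip.move_linear(position, rate=0.15, rot=None): straight line of the TCP; rot=None keeps the orientation; rate is the mean speed in m/s.
- manip.set_joints(angles): joint-space move.
- manip.set_gripper(opening, force=None): finger opening in m; force is the grip in N (None keeps the last); returns when the fingers have stopped.
- manip.dwell(seconds).
- inverse_kinematics(position, orientation): joint angles nearest the present ones, or None.
- manip.state(): the state.
- cams.capture(name): name is "scene" or "side" or "wrist"; returns a dict with "image" (480x640x3 uint8, blue, green, red), "z_map" (480x640 float32, m along the optical axis (not along the pixel's ray), 0 where there is no reading), "intrinsics" (3x3 intrinsics, pixels), "position" and "orientation" of the camera in the world; the wrist camera has in their place "T_tool_cam" (4x4, takes a point from camera to tool coordinates, whose origin is the TCP and whose axes are the flange's). Camera axes: x right, y down, z forward; pixel columns grow to the right and rows downward; lengths in m; the calibration is good to about 2 mm. A picture is of the moment at which its call begins: read the wrist's pose just before it.
A pose or a line that the arm cannot do raises manip.IKError and nothing moves.
- order.close_job(): hands the job in; it is judged then, once.
The state is a dict: "clock": time; "joint_pos": joint angles; "joint_velocities": joint speeds; "tau": joint torques, N m; "tool_pos": TCP position; "tcp_rot": TCP orientation; "contact_force": force on the tool from outside, world axes, zero at the start; "moment": the same for the moment, N m; "gripper_width": finger opening in m; "grasp_force": force on a finger pad.
Only numpy, scipy, OpenCV 4.12 (cv2) and the standard library are available. Lean on these libraries where they do the work, as an engineer would, in place of code of your own. Each camera call takes 0.05 s, during which the arm holds its last target. There are 200 camera calls.

## Working session

There is one attempt and no reset: what is moved stays moved. The work goes in short steps, each a Python script; the robot and the scene stay as the last script left them, time stands still between calls to the robot, and variables do not carry over. Pictures are saved under pics/ and viewed, at most 12 in all, crops included, and the job is handed in when it is done.

```bash
ls; mkdir -p pics
cat > h.py <<'E'
import numpy as np, cv2
from cell import manip, inverse_kinematics, cams, order
from scipy.spatial.transform import Rotation as R
def rotm(o):
    o=np.array(o,float)
    return o if o.shape==(3,3) else (R.from_quat(o).as_matrix() if o.size==4 else R.from_rotvec(o).as_matrix())
def cloud(c,T=None):
    K=c["intrinsics"];z=c["z_map"];v,u=np.mgrid[:480,:640]
    P=np.stack([(u-K[0,2])/K[0,0]*z,(v-K[1,2])/K[1,1]*z,z],-1)
    if T is None: W=P@rotm(c["orientation"]).T+np.array(c["position"])
    else: W=P@T[:3,:3].T+T[:3,3]
    W[z<=0]=np.nan
    return W
def wristT(s,c):
    T=np.eye(4);T[:3,:3]=rotm(s["tcp_rot"]);T[:3,3]=s["tool_pos"]
    return T@np.array(c["T_tool_cam"])
E
python3 - <<'E'
from h import *
for n in("scene","side"):
    c=cams.capture(n);cv2.imwrite(f"pics/{n}0.png",c["image"]);np.savez(f"{n}0.npz",W=cloud(c),img=c["image"],K=c["intrinsics"],p=c["position"],o=c["orientation"])
    print(n,c["position"],c["orientation"])
print(manip.state())
E
```

```text
pics
scene [ 1.28810401 -0.38720436  0.7312851 ] [-1.98435317 -1.15648434  0.58421589]
side [ 0.43451203 -0.89780696  0.76021776] [-2.18137911  0.13381187 -0.08010017]
{'clock': 0.1, 'joint_pos': array([-3.68709424e-02,  2.64664988e-01,  1.60520222e+00, -4.05312224e-05,
        1.27367902e+00, -3.69061371e-02]), 'joint_velocities': array([ 0.00012703, -0.00019909, -0.00264624, -0.0010631 ,  0.00082881,
       -0.0005278 ]), 'tau': array([ 2.09863060e-04, -5.03614998e+01, -3.58072400e+01,  7.29403482e-02,
        2.32994242e-02, -8.27531630e-05]), 'tool_pos': array([6.74306436e-01, 2.86745679e-05, 1.99440227e-01]), 'tcp_rot': array([-2.22039516e+00, -2.22049974e+00,  2.13201085e-03]), 'contact_force': array([ 0.37454701, -0.12719573, -0.11313021]), 'moment': array([ 0.00163652,  0.02048777, -0.02506374]), 'grasp_force': 0.0, 'gripper_width': 0.08759862625538042}
```

View pics/scene0.png

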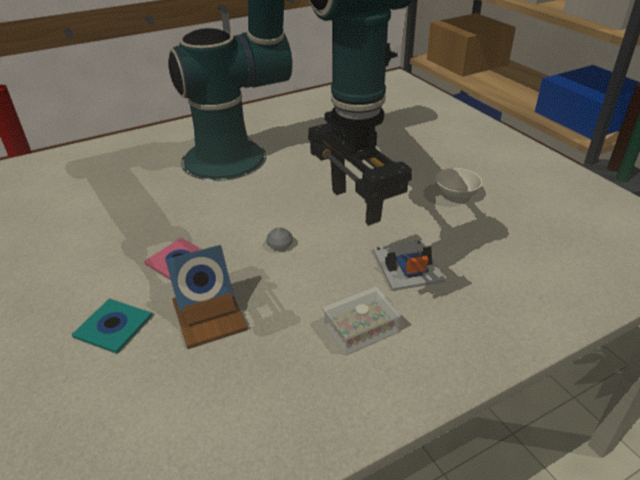

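View pics/side0.png

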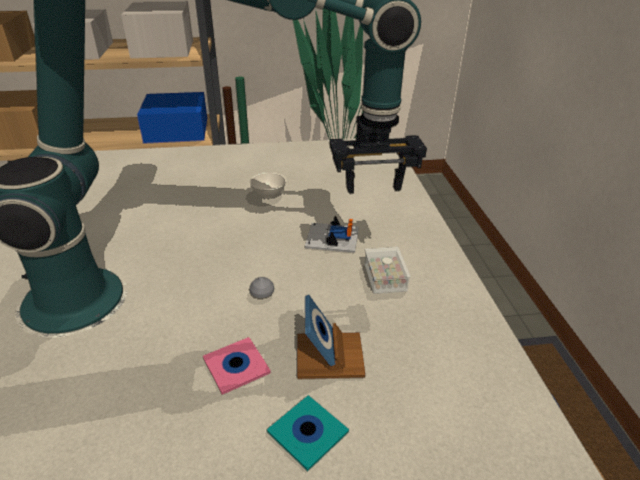

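In the scene image the candidates are the blue coaster in the rack (201,278), the flat pink one (175,260) and the flat teal one (113,325). I choose the blue one in the rack, which is at (320,330) in the side image. The stand is at (408,265) with its orange tab at (417,265), folded. In the side view it is at (332,238), with the tab at (350,228).

Run:
```python
from h import *
crops={"scene":((150,225,255,350),(365,235,455,295)),"side":((280,285,375,385),(295,205,365,260))}
rows=[]
for n in crops:
    d=np.load(n+"0.npz");W=d["W"];img=d["img"];hsv=cv2.cvtColor(img,cv2.COLOR_BGR2HSV)
    r=[cv2.resize(img[y0:y1,x0:x1],(400,300),interpolation=cv2.INTER_CUBIC) for x0,y0,x1,y1 in crops[n]]
    rows.append(np.hstack(r))
    H,S,V=[hsv[...,i].astype(int) for i in range(3)]
    ms={"orange":(H<14)&(S>170)&(V>100),"blue":(H>98)&(H<125)&(S>90)&(V>40),"wood":(H>5)&(H<20)&(S>100)&(V<160)}
    for k,m in ms.items():
        m=m&(W[...,0]>.3)&(W[...,0]<1.1)&(abs(W[...,1])<.6)&(W[...,2]>0.0)&(W[...,2]<.2)
        cnt,lab,st,ce=cv2.connectedComponentsWithStats(m.astype(np.uint8))
        for i in range(1,cnt):
            if st[i,4]<25: continue
            p=W[lab==i];print(n,k,ce[i].round(),st[i,4],"med",np.median(p,0).round(3),"lo",np.percentile(p,3,0).round(3),"hi",np.percentile(p,97,0).round(3))
cv2.imwrite("pics/crop1.png",np.vstack(rows))
```

```text
scene orange [416. 263.] 162 med [0.664 0.149 0.049] lo [0.657 0.134 0.03 ] hi [0.671 0.17  0.058]
scene blue [178. 275.] 448 med [ 0.519 -0.274  0.08 ] lo [ 0.349 -0.283  0.011] hi [ 0.549 -0.224  0.122]
scene blue [404. 261.] 135 med [0.624 0.146 0.026] lo [0.611 0.131 0.023] hi [0.657 0.181 0.029]
scene blue [224. 282.] 124 med [ 0.55  -0.194  0.057] lo [ 0.531 -0.211  0.045] hi [ 0.557 -0.188  0.094]
scene blue [200. 279.] 414 med [ 0.536 -0.236  0.078] lo [ 0.524 -0.257  0.059] hi [ 0.546 -0.212  0.099]
scene blue [112. 322.] 349 med [ 0.49  -0.398  0.011] lo [ 0.467 -0.421  0.009] hi [ 0.512 -0.375  0.014]
scene wood [417. 264.] 291 med [0.665 0.152 0.043] lo [0.643 0.134 0.026] hi [0.671 0.194 0.057]
scene wood [210. 320.] 2439 med [ 0.578 -0.243  0.013] lo [ 0.544 -0.29   0.007] hi [ 0.618 -0.191  0.049]
side orange [349. 227.] 60 med [0.657 0.139 0.052] lo [0.65  0.132 0.03 ] hi [0.665 0.168 0.057]
side blue [339. 232.] 190 med [0.633 0.16  0.025] lo [0.609 0.131 0.021] hi [0.652 0.189 0.032]
side blue [316. 332.] 538 med [ 0.515 -0.272  0.107] lo [ 0.501 -0.286  0.039] hi [ 0.55  -0.19   0.122]
side blue [322. 328.] 110 med [ 0.533 -0.236  0.079] lo [ 0.524 -0.254  0.059] hi [ 0.544 -0.213  0.097]
side blue [236. 362.] 314 med [ 0.366 -0.238  0.01 ] lo [ 0.344 -0.26   0.007] hi [ 0.388 -0.214  0.012]
side blue [307. 429.] 507 med [ 0.488 -0.398  0.01 ] lo [ 0.465 -0.42   0.008] hi [ 0.511 -0.374  0.013]
side wood [349. 228.] 55 med [0.657 0.138 0.044] lo [0.65  0.132 0.001] hi [0.682 0.23  0.057]
side wood [331. 357.] 2429 med [ 0.558 -0.257  0.011] lo [ 0.487 -0.293  0.006] hi [ 0.61  -0.192  0.049]
```

View pics/crop1.png

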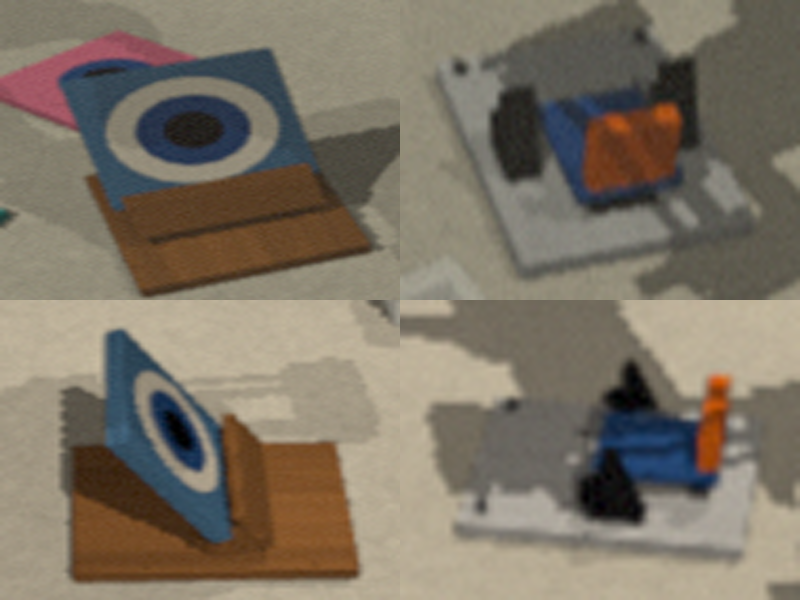

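```bash
cat >> h.py <<'E'
def rect(W,c,zr,r=.1):
    p=W.reshape(-1,3);p=p[np.isfinite(p).all(1)]
    p=p[(np.hypot(p[:,0]-c[0],p[:,1]-c[1])<r)&(p[:,2]>zr[0])&(p[:,2]<zr[1])]
    (cx,cy),(w,h),a=cv2.minAreaRect((p[:,:2]*1000).astype(np.float32))
    return len(p),np.round([cx,cy,w,h,a],1)
def plane(p):
    c=np.median(p,0)
    for _ in range(5):
        n=np.linalg.svd(p-c,full_matrices=False)[2][2]; d=abs((p-c)@n); p=p[d<max(.002,2*np.median(d))]; c=p.mean(0)
    return c,n
E
python3 - <<'E'
from h import *
for n in("scene","side"):
    W=np.load(n+"0.npz")["W"]
    print(n,"stand",rect(W,(.62,.15),(.006,.016)),"rack",rect(W,(.55,-.24),(.008,.017)))
s=manip.state();c=cams.capture("wrist");print(np.array(c["T_tool_cam"]).round(3),c["intrinsics"][0])
im=[]
for P in((.60,.15,.30),(.50,-.22,.32)):
    manip.move_pose(P,s["tcp_rot"]);manip.dwell(.2)
    q=manip.state();c=cams.capture("wrist");W=cloud(c,wristT(q,c));im.append(c["image"])
    np.savez(f"w{len(im)}.npz",W=W,img=c["image"])
    print("stand",rect(W,(.62,.15),(.006,.016)) if len(im)==1 else "", "rack",rect(W,(.55,-.24),(.008,.017)) if len(im)==2 else "",q["clock"])
cv2.imwrite("pics/w.png",cv2.resize(np.vstack(im),(400,600)))
E
```

```text
scene stand (1461, array([618.3, 166.2, 110.6, 135.3,  73.7])) rack (1500, array([ 552.2, -236.4,  109.8,  133.2,   84.6]))
side stand (800, array([615.4, 164.5, 117. , 129.6,  74.5])) rack (1856, array([ 549.6, -237.8,  111.8,  128.5,   84.6]))
[[-0.    -0.956 -0.293  0.075]
 [ 1.    -0.     0.    -0.001]
 [-0.    -0.293  0.956 -0.185]
 [ 0.     0.     0.     1.   ]] [421.7405593   0.        319.5131772]
stand (7564, array([616.3, 164.4, 110.5, 130.3,  74. ])) rack  1.15
stand  rack (4897, array([ 549.4, -237.9,  110.2,  130. ,   84.4])) 2.8333
```

View pics/w.png

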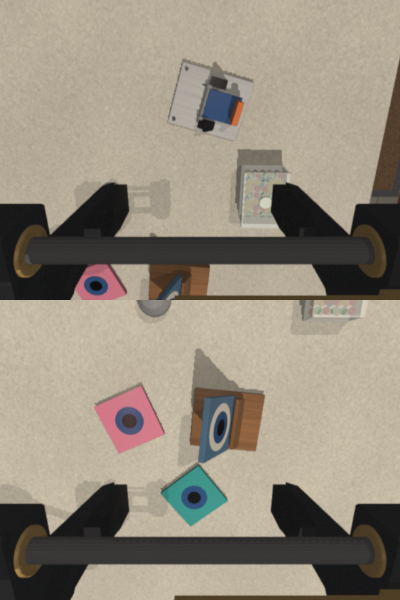

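The wrist views agree on the stand at (616,164) mm with yaw -16° and the rack at (549,-238) mm with yaw -5.6°. The upper half shows the stand with its tab to the right. The lower half shows the blue coaster in the rack at (215,430), apart from the flat pink and teal ones.

Next I measure the coaster, and in the same script push the rest open, with a force check.

```bash
cat >> h.py <<'E'
def fr(x,y,yaw):
    T=np.eye(4);T[:3,:3]=R.from_euler("z",yaw,degrees=True).as_matrix();T[:3,3]=[x,y,0];return T
ST=fr(.6163,.1644,-16.);RK=fr(.5494,-.2379,-5.6)
def at(T,p): return T[:3,:3]@np.array(p)+T[:3,3]
E
python3 - <<'E'
from h import *
for f in("scene0","w2"):
    d=np.load(f+".npz");W=d["W"];P=W[np.isfinite(W).all(-1)]
    q=(P-RK[:3,3])@RK[:3,:3]
    q=q[(abs(q[:,0])<.09)&(abs(q[:,1])<.07)&(q[:,2]>.055)&(q[:,2]<.14)]
    q=q[q[:,0]<-.0 ]
    c,n=plane(q); n*=np.sign(n[0])
    th=np.radians(28);print(f,len(q),"n",n.round(3),"lean",np.degrees(np.arcsin(n[2])).round(1),"yaw",np.degrees(np.arctan2(n[1],n[0])).round(2))
    g=q[abs((q-c)@n)<.003]; u=np.array([-n[2],0,n[0]]);u-=n*(u@n);u/=np.linalg.norm(u)
    print("y",np.percentile(g[:,1],[0.5,99.5]).round(4),"u top",np.percentile(g@u,99.5).round(4),"n dist",(c@n).round(4))
    top=np.percentile(g@u,99.5); ctr=n*(c@n-.005)+u*(top-.05); print("ctr rack",ctr.round(4))
E
python3 - <<'E'
from h import *
ex=-ST[:3,1] # tool x ; tool y = ? 
def pushR(sg):
    z=np.array([0,0,-1.]);y=sg*ST[:3,1];return R.from_matrix(np.stack([np.cross(y,z),y,z],1)).as_rotvec()
hx,hz=-.010,.020
best=None
for sg in(1,-1):
    j=inverse_kinematics(at(ST,[.085,0,.15]),pushR(sg));print(sg,None if j is None else np.round(j,2))
E
```

```text
scene0 2457 n [0.88  0.001 0.475] lean 28.4 yaw 0.04
y [-0.0476  0.0511] u top 0.1271 n dist 0.0248
ctr rack [-0.0193  0.      0.0772]
w2 4066 n [0.873 0.003 0.488] lean 29.2 yaw 0.22
y [-0.049   0.0499] u top 0.1291 n dist 0.0252
ctr rack [-0.021   0.0001  0.0789]
1 [ 0.16  0.36  1.57 -0.    1.21 -1.13]
-1 [ 0.16  0.36  1.57 -0.    1.21  2.01]
```

Run:
```python
from h import *
z=np.array([0,0,-1.]);y=ST[:3,1];rv=R.from_matrix(np.stack([np.cross(y,z),y,z],1)).as_rotvec()
manip.move_pose(at(ST,[.085,0,.15]),rv)
manip.set_gripper(0.0,10)
manip.move_linear(at(ST,[.085,0,.037]),rate=.15)
c0=np.array([.0605,.017])
for th in(0,.12,.24,.36,.48,.6,.72):
    cx=np.cos(th)*c0[0]-np.sin(th)*c0[1];cz=np.sin(th)*c0[0]+np.cos(th)*c0[1]
    manip.move_linear(at(ST,[-.010+cx+.0085,0,.020+cz]),rate=.06)
    s=manip.state();print(th,(ST[:3,:3].T@s["contact_force"]).round(1),s["clock"])
manip.move_linear(at(ST,[.06,0,.17]),rate=.2)
c=cams.capture("scene");s=manip.state();print(s["contact_force"],s["clock"])
W=cloud(c);hsv=cv2.cvtColor(c["image"],cv2.COLOR_BGR2HSV).astype(int)
m=(hsv[...,0]>98)&(hsv[...,0]<125)&(hsv[...,1]>90)&(hsv[...,2]>40)
q=(W[m]-ST[:3,3])@ST[:3,:3];q=q[(abs(q[:,0])<.07)&(abs(q[:,1])<.03)&(q[:,2]>.02)]
cc,n=plane(q);print(len(q),cc.round(3),n.round(3),np.percentile(q,[2,98],axis=0).round(3))
cv2.imwrite("pics/open.png",cv2.resize(c["image"][180:330,330:530],(600,450)))
```

```text
0 [0.7 0.4 0.1] 7.3
0.12 [-0.5 -0.9 -0.4] 7.575
0.24 [-0.2 -0.4 -0.1] 7.85
0.36 [0.9 0.4 0.2] 8.125
0.48 [-0.8 -0.  -0.3] 8.4
0.6 [-0.3 -0.6  0.3] 8.675
0.72 [0.6 0.2 1.1] 8.95
[-0.96149536  0.46033671 -0.71614246] 9.6583
145 [ 0.014 -0.008  0.026] [0.011 0.016 1.   ] [[-0.003 -0.023  0.023]
 [ 0.051  0.024  0.028]]
```

View pics/open.png

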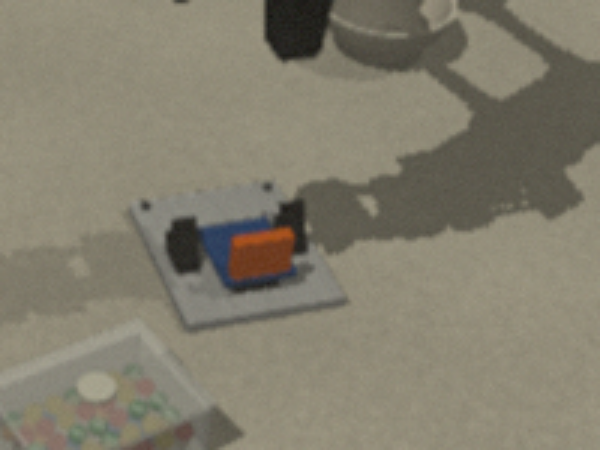

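The rest is still folded, with the tab upright at (262,255) in the crop. My arc passed just clear of the tab, so I'll go back and find the contact by force first.

Run:
```python
from h import *
L=lambda v:(v-ST[:3,3])@ST[:3,:3]
manip.move_linear(at(ST,[.08,0,.10]),rate=.2)
manip.move_linear(at(ST,[.08,0,.038]),rate=.15)
manip.dwell(.1);f0=manip.state()["contact_force"]
x=.064
while x>.035:
    manip.move_linear(at(ST,[x,0,.038]),rate=.06);s=manip.state();f=ST[:3,:3].T@(s["contact_force"]-f0)
    print(round(x,4),L(s["tool_pos"]).round(4),f.round(1))
    if f[0]>3.5: break
    x-=.002
c0=np.array([x+.010-.0085,.018])
print("contact",x,s["clock"])
if f[0]>3.5:
  for th in(.12,.24,.36,.48,.6,.72,.84):
    cx=np.cos(th)*c0[0]-np.sin(th)*c0[1];cz=np.sin(th)*c0[0]+np.cos(th)*c0[1]
    manip.move_linear(at(ST,[-.010+cx+.0085-.002-.006*th,0,.020+cz]),rate=.06)
    s=manip.state();print(th,L(s["tool_pos"]).round(4),(ST[:3,:3].T@(s["contact_force"]-f0)).round(1),s["clock"])
manip.move_linear(L(s["tool_pos"])@ST[:3,:3].T+ST[:3,3]+[.02,0,.10],rate=.2)
c=cams.capture("scene")
W=cloud(c);hsv=cv2.cvtColor(c["image"],cv2.COLOR_BGR2HSV).astype(int)
m=(hsv[...,0]>98)&(hsv[...,0]<125)&(hsv[...,1]>90)&(hsv[...,2]>40)
q=(W[m]-ST[:3,3])@ST[:3,:3];q=q[(abs(q[:,0])<.07)&(abs(q[:,1])<.03)&(q[:,2]>.02)]
cc,n=plane(q);print(len(q),cc.round(3),n.round(3),np.percentile(q,[2,98],axis=0).round(3))
cv2.imwrite("pics/open2.png",cv2.resize(c["image"][180:330,330:530],(600,450)))
```

```text
0.064 [0.0635 0.0001 0.0383] [ 1.   0.1 -0.6]
0.062 [ 0.062  -0.      0.0379] [ 0.8  0.9 -0.6]
0.06 [ 0.0599 -0.      0.0379] [-0.2 -0.1  0.2]
0.058 [0.0579 0.     0.038 ] [-0.2  0.8 -0.9]
0.056 [0.0558 0.     0.038 ] [-1.1  0.4 -0.2]
0.054 [ 0.0539 -0.      0.038 ] [ 0.4  0.2 -1. ]
0.052 [0.0519 0.     0.038 ] [0.7 0.1 0.1]
0.05 [ 0.0499 -0.      0.038 ] [ 0.4 -0.1 -0.3]
0.048 [0.0479 0.     0.038 ] [-0.9  0.3 -0.6]
0.046 [ 0.0458 -0.      0.038 ] [-0.7 -0.3 -0.9]
0.044 [ 0.0439 -0.      0.038 ] [ 0.4 -0.1 -1.1]
0.042 [ 0.0419 -0.      0.038 ] [ 0.2 -0.  -0.2]
0.04 [ 0.0398 -0.      0.038 ] [ 0.7  0.  -0. ]
0.038 [ 0.0378 -0.      0.038 ] [-0.8 -0.   0.2]
0.036 [0.0359 0.     0.038 ] [-0.3  0.2 -0.5]
contact 0.033999999999999975 14.7583
144 [ 0.014 -0.008  0.026] [-0.008 -0.002  1.   ] [[-0.004 -0.023  0.023]
 [ 0.05   0.024  0.029]]
```

View pics/open2.png

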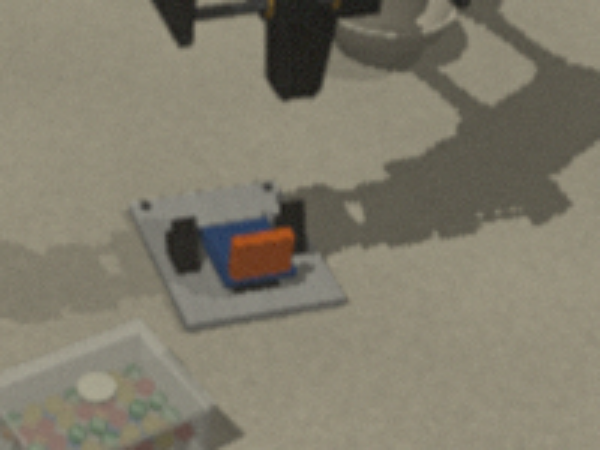

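There was no contact because the fingers are still apart, at (175,20) and (300,60) in the crop, so they straddled the tab. I'll check the gripper width.

Run:
```python
from h import *
s=manip.state();print(s["gripper_width"],s["clock"],((s["tool_pos"]-ST[:3,3])@ST[:3,:3]).round(3))
r=manip.set_gripper(0.002,20);s=manip.state();print(r,s["gripper_width"],s["grasp_force"],s["clock"])
```

```text
0.0007648126392149445 15.4667 [0.054 0.005 0.136]
False 0.0018311986832334963 0.0 15.6917
```

Run:
```python
from h import *
s=manip.state()
ims=[]
for n in("scene","side"):
    c=cams.capture(n);Rm=rotm(c["orientation"]);p=Rm.T@(s["tool_pos"]-np.array(c["position"]));uv=c["intrinsics"]@p/p[2];print(n,uv)
    im=c["image"].copy();u,v=int(uv[0]),int(uv[1]);cv2.circle(im,(u,v),2,(0,0,255),1)
    ims.append(cv2.resize(im[v-100:v+100,u-100:u+100],(400,400)))
c=cams.capture("wrist");ims.append(cv2.resize(c["image"],(400,300)))
ims[2]=np.vstack([ims[2],np.zeros((100,400,3),np.uint8)])
cv2.imwrite("pics/chk.png",cv2.resize(np.hstack(ims),(800,267)))
```

```text
scene [423.99394175 226.75337276   1.        ]
side [355.13321268 195.22339829   1.        ]
```

View pics/chk.png

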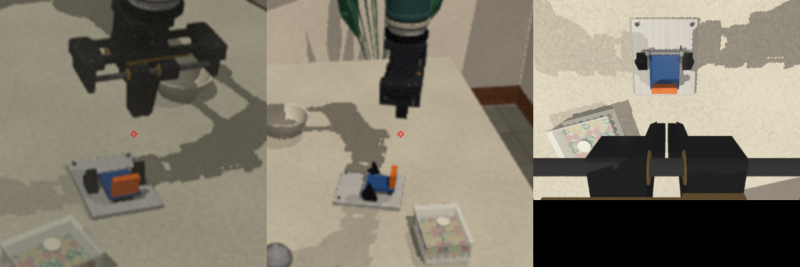

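The shut fingers appear about 14 px above the reported TCP in both fixed views. I'll measure the real tip with the depth maps.

Run:
```python
from h import *
s=manip.state();Rt=rotm(s["tcp_rot"]);print(s["tool_pos"].round(4),s["joint_pos"].round(3))
for n in("scene","side"):
    W=cloud(cams.capture(n));P=W[np.isfinite(W).all(-1)]
    q=(P-s["tool_pos"])@Rt
    q=q[(np.linalg.norm(q[:,:2],axis=1)<.06)&(q[:,2]<.03)&(q[:,2]>-.075)]
    for a in np.arange(-.07,.03,.01):
        b=q[(q[:,2]>=a)&(q[:,2]<a+.01)]
        if len(b)>3: print(n,round(a,3),len(b),b.min(0).round(3)[:2],b.max(0).round(3)[:2])
    print("max z",np.sort(q[:,2])[-8:].round(4))
W=np.load("scene0.npz")["W"];P=W[np.isfinite(W).all(-1)];q=P[(abs(P[:,0]-.674)<.08)&(abs(P[:,1])<.04)&(P[:,2]>.13)&(P[:,2]<.27)]
print("start lowest finger z",np.sort(q[:,2])[:12].round(3))
from scipy.optimize import minimize
```

```text
[0.6703 0.1545 0.1372] [ 0.19   0.331  1.637  0.     1.175 -1.101]
scene -0.07 102 [-0.015 -0.017] [0.008 0.018]
scene -0.06 106 [-0.014 -0.016] [0.008 0.016]
scene -0.05 79 [-0.013 -0.015] [0.008 0.016]
scene -0.04 13 [-0.012 -0.009] [-0.007  0.013]
max z [-0.0393 -0.0392 -0.0391 -0.039  -0.0389 -0.0378 -0.0378 -0.0374]
side -0.07 20 [-0.009 -0.022] [ 0.011 -0.011]
side -0.06 30 [-0.009 -0.02 ] [ 0.01  -0.011]
side -0.05 27 [-0.007 -0.018] [ 0.012 -0.01 ]
side -0.04 6 [-0.009 -0.012] [0.01  0.012]
max z [-0.0403 -0.0401 -0.04   -0.0393 -0.0393 -0.039  -0.0389 -0.0367]
start lowest finger z [0.236 0.237 0.237 0.237 0.237 0.238 0.238 0.238 0.238 0.238 0.238 0.238]
```

The real fingertips lie 38 mm behind the reported TCP along the tool axis. The start picture gives the same (0.237 against 0.199). I'll command with that offset and push again, with force contact.

```bash
cat >> h.py <<'E'
OFF=.038
def tool(z,y):
    z=np.array(z,float);y=np.array(y,float);return R.from_matrix(np.stack([np.cross(y,z),y,z],1))
def tcp(p,rot): return np.array(p)+OFF*rot.as_matrix()[:,2]
E
cat > push.py <<'E'
from h import *
L=lambda v:(v-ST[:3,3])@ST[:3,:3]
rt=tool([0,0,-1],ST[:3,1])
go=lambda x,z,r:manip.move_linear(tcp(at(ST,[x,0,z]),rt),rate=r)
manip.set_gripper(0,10)
go(.08,.09,.25);go(.08,.040,.2)
manip.dwell(.1);f0=manip.state()["contact_force"]
x=.064
while x>.045:
    go(x,.040,.06);s=manip.state();f=ST[:3,:3].T@(s["contact_force"]-f0)
    print(round(x,4),f.round(1))
    if f[0]>3: break
    x-=.002
print("contact",x,s["clock"])
c0=np.array([x+.010-.009,.020])
if f[0]>3:
  for th in(.12,.24,.36,.48,.6,.72,.84):
    cx=np.cos(th)*c0[0]-np.sin(th)*c0[1];cz=np.sin(th)*c0[0]+np.cos(th)*c0[1]
    go(-.010+cx+.009-.002-.004*th,.020+cz,.06)
    s=manip.state();print(th,(ST[:3,:3].T@(s["contact_force"]-f0)).round(1),s["clock"])
  go(.06,.16,.2)
c=cams.capture("scene")
W=cloud(c);hsv=cv2.cvtColor(c["image"],cv2.COLOR_BGR2HSV).astype(int)
m=(hsv[...,0]>98)&(hsv[...,0]<125)&(hsv[...,1]>90)&(hsv[...,2]>40)
q=(W[m]-ST[:3,3])@ST[:3,:3];q=q[(abs(q[:,0])<.07)&(abs(q[:,1])<.03)&(q[:,2]>.02)]
cc,n=plane(q);print(len(q),cc.round(4),n.round(3),np.percentile(q,[2,98],axis=0).round(3),manip.state()["clock"])
cv2.imwrite("pics/open3.png",cv2.resize(c["image"][180:330,330:530],(600,450)))
E
python3 push.py
```

```text
0.064 [-1.   0.2 -1.1]
0.062 [-1.   0.4 -0.9]
0.06 [ 0.8 -0.7 -0.5]
0.058 [ 7.1 -0.5 -3.3]
contact 0.057999999999999996 18.3333
0.12 [ 7.4 -1.7 -1. ] 18.625
0.24 [ 6.8 -1.   0.2] 18.9
0.36 [ 5.6 -1.2  2.2] 19.1833
0.48 [ 3.5 -0.7  5.1] 19.4667
0.6 [ 2.7 -0.7  7.5] 19.75
0.72 [-0.5 -0.3 -1.3] 20.0333
0.84 [-0.4  0.5 -1.3] 20.3167
548 [-0.022   0.0006  0.0487] [0.91  0.01  0.415] [[-0.033 -0.021  0.025]
 [-0.011  0.023  0.073]] 20.9833
```

View pics/open3.png

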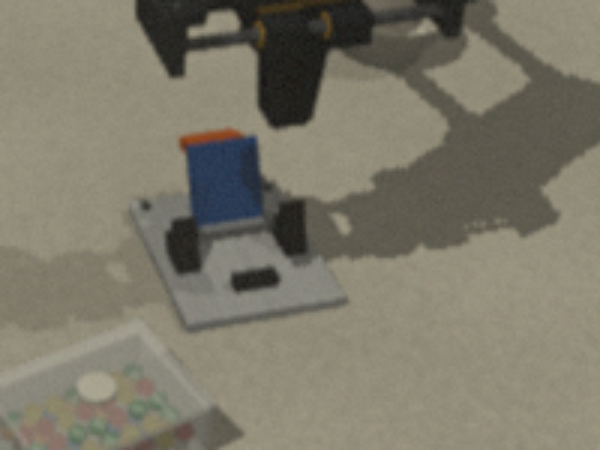

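The rest is fully open: the plane fit gives a 24.5° lean, and the blue face is at (225,180) in the crop. The gripper is clear of it. Next is the coaster.

```bash
cat >> h.py <<'E'
def leanrot(T,deg,sg=1):
    a=np.radians(deg);u=T[:3,:3]@[-np.sin(a),0,np.cos(a)];n=T[:3,:3]@[np.cos(a),0,np.sin(a)]
    return tool(-u,sg*n),u,n
CR=at(RK,[-.0203,.0003,.078]);CS=at(ST,[-.0283,0,.071])
E
python3 - <<'E'
from h import *
for sg in(1,-1):
    for T,d,C in((RK,28,CR),(ST,25,CS)):
        rt,u,n=leanrot(T,d,sg)
        for h in(.017,.12):
            j=inverse_kinematics(tcp(C+h*u,rt),rt.as_rotvec());print(sg,d,h,None if j is None else np.round(j,2))
rt,u,n=leanrot(RK,28,1)
manip.set_gripper(.05,30)
manip.move_pose(tcp(CR+.10*u,rt),rt.as_rotvec());manip.dwell(.1)
s=manip.state();f0=s["contact_force"];print(s["clock"],f0.round(1))
c=cams.capture("side");cv2.imwrite("pics/pre.png",cv2.resize(c["image"][230:400,240:440],(600,510)))
E
```

```text
1 28 0.017 [-0.6  -0.01  2.29  0.51  0.48 -0.92]
1 28 0.12 [-0.66 -0.24  2.29  0.4   0.71 -0.82]
1 25 0.017 [ 0.4   0.12  2.15 -0.5   0.58  1.06]
1 25 0.12 [ 0.46 -0.07  2.14 -0.42  0.78  0.99]
-1 28 0.017 [-0.6  -0.01  2.29  0.51  0.48  2.22]
-1 28 0.12 [-0.66 -0.24  2.29  0.4   0.71  2.32]
-1 25 0.017 [ 0.4   0.12  2.15 -0.5   0.58 -2.08]
-1 25 0.12 [ 0.46 -0.07  2.14 -0.42  0.78 -2.15]
23.5083 [ 0.3 -0.1  0.8]
```

View pics/pre.png

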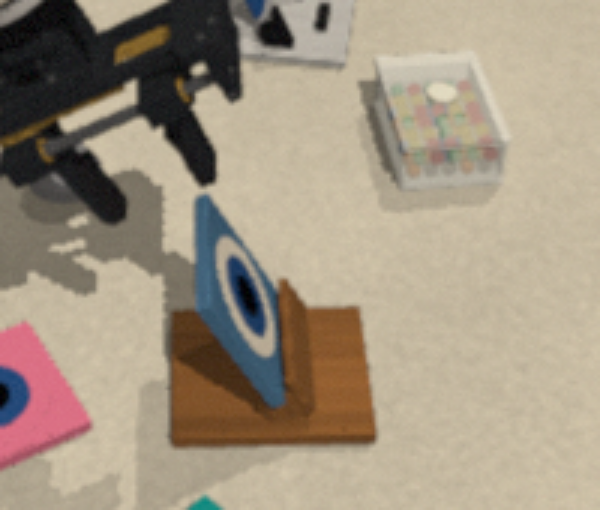

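The open fingers at (125,215) and (205,175) hover astride the coaster's top edge, aligned with its lean. I'll descend, grip and lift.

Run:
```python
from h import *
rt,u,n=leanrot(RK,28,1)
f0=manip.state()["contact_force"]
for h,r in((.04,.15),(.018,.06)):
    manip.move_linear(tcp(CR+h*u,rt),rate=r);s=manip.state();print(h,(s["contact_force"]-f0).round(1))
    if np.linalg.norm(s["contact_force"]-f0)>6: raise SystemExit("contact")
manip.set_gripper(.0,30);s=manip.state();print("w",s["gripper_width"],s["grasp_force"],(s["contact_force"]-f0).round(1),s["clock"])
if .008<s["gripper_width"]<.013:
    manip.move_linear(tcp(CR+.06*u,rt),rate=.08);s=manip.state();print((s["contact_force"]-f0).round(1))
    manip.move_linear(tcp(CR+.135*u,rt),rate=.15);manip.dwell(.1)
    s=manip.state();print((s["contact_force"]-f0).round(1),s["gripper_width"],s["clock"])
    for nm in("scene","side"):
        W=cloud(cams.capture(nm));P=W[np.isfinite(W).all(-1)]
        # in coaster coords relative to its expected centre now
        C=CR+(.135-.018)*u;v=np.cross(u,n);q=(P-C)@np.stack([n,v,u],1)
        q=q[(q[:,0]>.0)&(q[:,0]<.012)&(abs(q[:,1])<.065)&(abs(q[:,2]+.01)<.055)]
        k=q[q[:,2]<.0];cc,nn=plane(k);nn*=np.sign(nn[0])
        print(nm,len(q),"face",cc.round(4),nn.round(3),"y",np.percentile(k[:,1],[1,99]).round(4),"bottom",np.percentile(q[:,2],1).round(4))
```

```text
0.04 [ 0.5 -0.9 -0.5]
0.018 [-0.2 -0.3 -0.1]
w 0.009518067371818097 29.978675718884915 [-2.1 -0.9  2.6] 25.3083
[-0.5 -0.7 -2.4]
[-0.4 -0.4 -2.5] 0.009667499131020838 26.7333
scene 3001 face [ 0.0046  0.0012 -0.026 ] [ 1.     0.003 -0.025] y [-0.0469  0.0511] bottom -0.0514
side 858 face [ 0.0022 -0.004  -0.0263] [ 1.    -0.002 -0.024] y [-0.0487  0.05  ] bottom -0.0513
```

```bash
cat >> h.py <<'E'
LEAN=26.
def measure(C,v,u,n):
    out=[]
    for nm in("scene","side"):
        W=cloud(cams.capture(nm));P=W[np.isfinite(W).all(-1)]
        q=(P-C)@np.stack([n,v,u],1)
        q=q[(q[:,0]>-.001)&(q[:,0]<.012)&(abs(q[:,1])<.065)&(abs(q[:,2]+.01)<.055)]
        k=q[(q[:,2]<.005)&(q[:,2]>-.047)];cc,nn=plane(k);nn*=np.sign(nn[0])
        print(nm,len(q),"face at bottom",round(cc[0]-nn[1]*(0-cc[1])-nn[2]/nn[0]*(-.05-cc[2]),4),"face",cc.round(4),nn.round(3),"y",np.percentile(k[:,1],[1,99]).round(4),"bottom",np.percentile(q[:,2],1).round(4))
E
python3 - <<'E'
from h import *
rt,_,_=leanrot(ST,LEAN,1);_,u,n=leanrot(ST,25,1);v=ST[:3,1]
zt=rt.as_matrix()[:,2]
C=CS+.10*u+.003*n
tip=C-.0195*zt+.001*n-.001*v
manip.move_pose(tcp(tip,rt),rt.as_rotvec());manip.dwell(.2)
s=manip.state();print(s["clock"],s["gripper_width"],s["contact_force"].round(1))
measure(C,v,u,n)
E
```

```text
28.6333 0.00958535647403414 [ 0.   0.8 -2.6]
scene 2212 face at bottom 0.0079 face [ 0.0076 -0.0014 -0.0211] [1.    0.001 0.01 ] y [-0.0503  0.0487] bottom -0.049
side 519 face at bottom 0.0049 face [ 0.0051 -0.0064 -0.0213] [ 1.    -0.005 -0.006] y [-0.0543  0.047 ] bottom -0.049
```

Held well. The fixed cameras, each compared with the stand as it sees it, put the coaster about 3 mm off in y and 1 mm forward. I'll correct that and then lower it slowly with force checks.

Run:
```python
from h import *
rt,_,_=leanrot(ST,LEAN,1);_,u,n=leanrot(ST,25,1);v=ST[:3,1];zt=rt.as_matrix()[:,2]
B=CS-.0195*zt+.002*v+.003*n
B0=B.copy()
go=lambda h,dn,r:manip.move_linear(tcp(B+h*u+dn*n,rt),rate=r)
go(.10,0,.1);manip.dwell(.15);f0=manip.state()["contact_force"]
go(.03,0,.12);go(.012,0,.06)
s=manip.state();print("h.012",[round(float((s["contact_force"]-f0)@a),1) for a in(n,v,u)],s["clock"])
h=.010
while h>-.006:
    go(h,0,.03);f=manip.state()["contact_force"]-f0;fl=[round(float(f@a),1) for a in(n,v,u)];print(round(h,4),fl)
    if fl[2]>2.5 or abs(fl[0])>6: break
    h-=.0015
print("stop",h,manip.state()["clock"])
W=cloud(cams.capture("side"))
measure(CS+.003*n,v,u,n)
c=cams.capture("scene");d=cams.capture("side")
cv2.imwrite("pics/place.png",np.hstack([cv2.resize(c["image"][150:310,330:490],(400,400)),cv2.resize(d["image"][150:270,270:390],(400,400))]))
```

```text
h.012 [0.4, 0.0, -0.7] 30.3167
0.01 [1.4, -1.0, -0.3]
0.0085 [0.4, -1.0, -0.6]
0.007 [1.1, -0.9, 0.1]
0.0055 [0.9, 0.0, 0.3]
0.004 [0.9, -0.7, -0.8]
0.0025 [0.7, -0.7, 0.6]
0.001 [1.0, -0.8, -0.6]
-0.0005 [0.9, -1.1, 3.3]
stop -0.0004999999999999983 32.3167
scene 2044 face at bottom 0.0068 face [ 0.0066  0.003  -0.0196] [1.    0.001 0.007] y [-0.0464  0.0522] bottom -0.0551
side 517 face at bottom 0.0041 face [ 0.004  -0.0035 -0.0196] [ 1.    -0.003  0.003] y [-0.05    0.0518] bottom -0.0644
```

View pics/place.png

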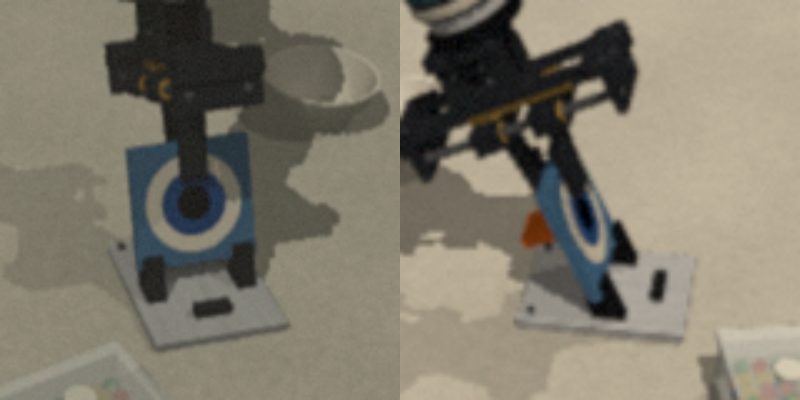

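The coaster is behind both lips, at (155,275) and (240,262) on the left, and is now touching the ledges at the expected height and centred. Next I press it back onto the rest and release.

Run:
```python
from h import *
rt,_,_=leanrot(ST,LEAN,1);_,u,n=leanrot(ST,25,1);v=ST[:3,1];zt=rt.as_matrix()[:,2]
B=CS-.0195*zt+.002*v+.003*n
go=lambda h,dn,r:manip.move_linear(tcp(B+h*u+dn*n,rt),rate=r)
f0=manip.state()["contact_force"]-3.3*u-.9*n
dn=0
while dn>-.0075:
    dn-=.0007;go(-.0002,dn,.02);f=manip.state()["contact_force"]-f0;fl=[round(float(f@a),1) for a in(n,v,u)];print(round(dn,4),fl)
    if fl[0]>4.5: break
s=manip.state();print("clk",s["clock"])
manip.set_gripper(.014,3);manip.set_gripper(.036,10);manip.dwell(.2)
s=manip.state();print("w",s["gripper_width"],s["clock"])
go(.07,dn,.12)
manip.dwell(.2);print(manip.state()["clock"])
measure(CS,v,u,n)
c=cams.capture("scene");d=cams.capture("side")
cv2.imwrite("pics/done.png",np.hstack([cv2.resize(c["image"][150:310,330:490],(400,400)),cv2.resize(d["image"][150:270,270:390],(400,400))]))
```

```text
-0.0007 [1.0, 0.7, 0.7]
-0.0014 [1.8, -0.6, 0.4]
-0.0021 [2.1, 0.9, 0.5]
-0.0028 [2.2, 0.6, 0.4]
-0.0035 [5.4, -0.4, -2.4]
clk 33.8167
w 0.03605035818055897 34.8
35.7333
scene 2217 face at bottom 0.0063 face [ 0.0064  0.003  -0.0202] [ 1.    -0.003 -0.004] y [-0.0463  0.0521] bottom -0.0567
side 576 face at bottom 0.0043 face [ 0.0039 -0.0032 -0.0205] [ 1.    -0.002  0.012] y [-0.0502  0.0511] bottom -0.0627
```

View pics/done.png

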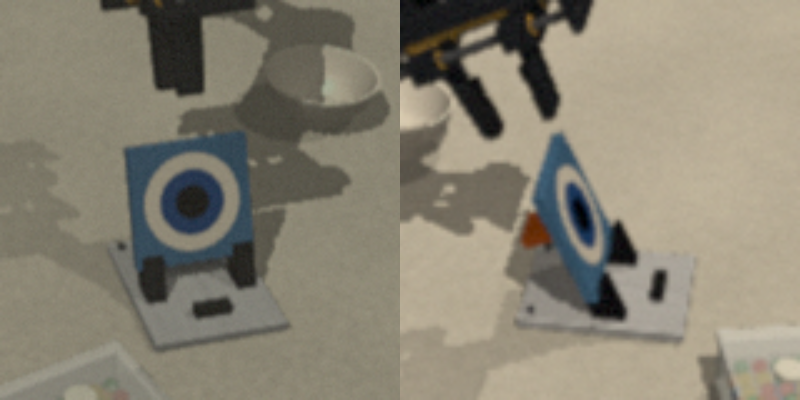

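The coaster stands on both ledges and leans flush on the rest, eye outward, with the gripper clear. I'll hand it in.

```bash
python3 -c "
from h import *
print(order.close_job(),manip.state()['clock'])"
```

```text
the job is handed in; nothing more can be done
the job is handed in; nothing more can be done
```

The job is handed in at about 36 s of the 53 s limit: the rest is snapped fully open, and the blue evil-eye coaster stands centred on both ledges behind their lips, leaning on the rest with the eye outward; the bead box, bell and bowl were left alone, and I have not seen the judge's result.

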